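Fetch the setting ring from behind the tools in the tray

TASK

The laser micrometer needs its steel setting ring, which is at the back of the wooden tray, hemmed in by the bottle, the drill chuck and the magnetic base. First stand all three of these upright on the black rubber mat; then bring the ring to the micrometer and lower it gently over the centring pin so that it lies flat on the round stage; only after that stand the bottle, the chuck and the magnetic base back upright, each on the felt pad it came from. Leave the small wooden box on the mat and the hex key in the tray where they are.

Things in the scene. Friction and masses are not known exactly. Their poses are not given: they have to be found in the camera images.
- ring: Steel setting ring, a plain short tube lying flat: outside diameter 44, bore 26, height 28, 0.19 kg. Origin: centre of its underside, z up along its axis. It starts on one of the two rear pads (the far ones, +x of the tray) of the tray.
- bottle: White plastic lens-cleaner bottle, upright: round body of diameter 40 up to 70 above its base, shoulder to 80, white cylindrical cap of diameter 22 from 83 to 120 (its top). About 0.16 kg. Origin: centre of its underside, z up. Grip it by the cap.
- chuck: Steel drill chuck standing on its nose, shank up: foot diameter 26, round body of diameter 40 (knurled band 42) from 16 to 68 above its base, then a straight bright shank of diameter 16 up to 122 (its top). About 0.4 kg. Origin: centre of its underside, z up. Grip it by the shank.
- magbase: Magnetic base: grey square block 36 x 36 x 44 high with an upright bright post in the middle: collar of diameter 18 up to 50, post of diameter 12 up to 122 (its top). 0.36 kg; it does not cling here. Origin: centre of its underside, z up, x and y along the block's sides (round switch on the -x side). Grip it by the post.
- tray: Fixed wooden tray, 190 x 190 outside, rim 8 thick, 20 high. Origin: centre of its underside, on the bench; its floor is 6 above. Four grey felt pads, diameter 46, flush with the floor, at x = +-28, y = +-28 in its frame; +x is the far (rear) side. At the start each pad has one thing on it, within 5 of its centre: the ring on a rear pad, the others in any arrangement.
- mat: Fixed black rubber bench mat, 240 (its x) by 180 (its y), 4 thick: the side area, left or right of the tray. Origin: centre of its underside; its top is 4 above. The wooden box lies on its far part (about x = +75); the rest is free.
- gauge: Fixed laser micrometer: bar 320 (its x) x 74 x 18 high; at each end a grey housing 66 wide, inner face 85 from the centre, top 92 above the bench with its lamp. In the middle a round steel stage, diameter 76, top 34 above the bench, with a tapered centring pin, diameter 10, top at 48. Origin: bench level, right below the pin. The tray lies between it and the mat.
- box: Bystander: small closed dark wooden gauge-block box, 60 by 40 by 22 high, lying on the mat. Origin: centre of its underside. To be left alone.
- hexkey: Bystander: small dark steel hex key (L-shaped, bar 6 thick, long arm 80, short arm 20) lying flat on the tray floor along its near (-x) rim, clear of the pads. Origin: underside, about 10 beside the middle of the long arm. To be left alone.

How it is judged (in metres and radians):
On the way, in this order (a step that is already met when the one before it is completed fails the run):
1. the bottle, the drill chuck and the magnetic base all stand upright on the mat, released (x of bottle in the frame of mat between -0.12 and 0.12 m and y of bottle in the frame of mat between -0.09 and 0.09 m and z of bottle in the frame of mat between 0.001 and 0.01 m and angle between each of bottle, chuck, magbase's own z axis and vertical below 0.1 rad and contact force between each of bottle, chuck, magbase and the fingers below 0.2 N and x of chuck in the frame of mat between -0.12 and 0.12 m and y of chuck in the frame of mat between -0.09 and 0.09 m and z of chuck in the frame of mat between 0.001 and 0.01 m and x of magbase in the frame of mat between -0.12 and 0.12 m and y of magbase in the frame of mat between -0.09 and 0.09 m and z of magbase in the frame of mat between 0.001 and 0.01 m), for 0.2 s.
2. the ring lies flat on the micrometer's stage, over the pin, released, while the other three still stand on the mat (all of step 1 and horizontal distance between ring and gauge below 0.009 m and z of ring in the frame of gauge between 0.031 and 0.038 m and contact force between ring and the fingers below 0.2 N and linear speed of ring below 0.02 m/s and angle between ring's own z axis and vertical below 0.1 rad), for 0.2 s.
At the end, for the whole second after the job is handed in: The ring lies flat (within 0.1 rad, underside on the stage within 4 mm) around the micrometer's pin, within 9 mm of its axis; the bottle, the drill chuck and the magnetic base each stand upright (within 0.1 rad) within 12 mm of where they stood at the start; all released and at rest (horizontal distance between ring and gauge below 0.009 m and z of ring in the frame of gauge between 0.031 and 0.038 m and contact force between each of ring, bottle, chuck, magbase and the fingers below 0.2 N and linear speed of each of ring, bottle, chuck, magbase below 0.02 m/s and angle between each of ring, bottle, chuck, magbase's own z axis and vertical below 0.1 rad and distance of each of bottle, chuck, magbase from where it was at the start of the episode below 0.012 m); the robot touches nothing.
It fails at once if the ring is dropped or slammed onto the micrometer (faster than 0.4 m/s over the stage, less than 20 mm above it) (horizontal distance between ring and gauge below 0.04 m and z of ring in the frame of gauge below 0.054 m and linear speed of ring above 0.4 m/s).
It fails at once if the wooden box is shifted by more than 20 mm (distance of box from where it was at the start of the episode above 0.02 m).
It fails at once if the hex key is shifted by more than 20 mm (distance of hexkey from where it was at the start of the episode above 0.02 m).
It also fails if it takes over 141 s, if anything falls off the work surface, if the arm or the gripper's body presses on something with over 40 N, if the wrist force passes 120 N, or if a joint passes its speed limit or range.

ROBOT

A 6-joint arm with a two-finger parallel gripper is mounted at the origin on the work surface. World frame = base frame: x ahead of the robot, y to its left, z up, the work surface at z = 0. Lengths are in m, angles in degrees, forces in N, time in s.
With the tool pointing down it reaches from about 0.35 to 0.875 m from the base axis. Payload 4.2 kg.
Tool frame: the origin (TCP) lies between the finger pads; the fingertips stand 19 mm ahead of it and the grasp point (between the pads) is the TCP; z points along the fingers, y is the line along which they close (so a half turn about z gives the same grasp; the last joint's range is limited). The gripper opens to 87 mm and grips with 3 to 60 N. Pads are 19 mm wide; open, the fingers measure 117 mm over their backs; the gripper's body (75 mm by 190 mm) begins 51 mm behind the grasp point.
Start: joints at [14.817, 22.042, 0.453, 0, -68.411, -14.817], TCP at [0.625, 0, 0.242] pointing down, gripper open.
Joint ranges: [-179.83, 179.83], [-69.29, 118.12], [-61.27, 80.66], [-181.25, 117.63], [-171.15, -9.14], [-177.46, 177.46]. Speed limits (degrees/s): [159.86, 159.86, 180, 180, 180, 180].

INTERFACE

Orientations are given as a 3x3 rotation matrix whose columns are the frame's x, y, z axes.
In Python, from station import r gives the robot as it stands.
- The arm moves only by the tool drive_tool, never from a script. Its argument "steps" is one flat list of numbers, 7 for each row, row after row: the turn, a rotation vector about the tool's x, y, z in rad, then the shift along the tool's x, y, z in m, then the opening, from 0 (shut) to 1 (fully open). A call has 1 to 10 rows; each row shifts and turns the commanded pose from where the row before left it, along the tool's axes as they then stand; what a row does not reach is not made up. A row lasts 1/12 s, in which the tool goes at most 41.7 mm and 7.16 degrees, less where a joint would pass 70% of its speed; a pose out of reach is approached as far as the arm can. A call is refused whole if a number of a shift passes 0.0417 or a number of a turn 0.125, either way. A call with a gripper value outside its range is refused whole. The fingers move at their own pace and stop on an object; the grip force is fixed at half the most. Time passes only in rows, so rows that do not move let the fingers close. It gives the time, the measured TCP pose, the force, the opening and the grip force at its end, in the units of the state.
- r.sense(): the state, without advancing time (a new reading comes with each control period).
- r.capture(name): name is "scene" or "side" or "wrist"; returns the picture (480x640x3 uint8, blue, green, red); there is no depth.
- r.camera_params(name): a dict with "camera_matrix" (3x3 intrinsics, pixels), "extrinsics" (4x4, takes a point from world to camera coordinates). Camera axes: x right, y down, z forward; pixel columns grow to the right and rows downward; lengths in m; the calibration is good to about 2 mm. A picture is of the moment at which its call begins: read the wrist's pose just before it. camera_params takes no time and is no camera call; for the wrist camera it gives the pose at the moment of the call.
- r.finish_job(): hands the job in; it is judged then, once.
The state is a dict: "time_s": time; "joints": joint angles; "joint_velocities": joint speeds; "effort": joint torques, N m; "tcp_pos": TCP position; "ee_rot": TCP orientation; "wrist_force": force on the tool from outside, world axes, zero at the start; "moment": the same for the moment, N m; "gripper_width": opening from 0.0 (shut) to 1.0 (fully open); "gripper_force": force on a finger pad.
Only numpy, scipy, OpenCV 4.12 (cv2) and the standard library are available. Lean on these libraries where they do the work, as an engineer would, in place of code of your own. Each camera call takes 0.05 s, during which the arm holds its last target. There are 200 camera calls.

## Working session

There is one attempt and no reset: what is moved stays moved. The work goes in short steps, Python scripts to look and compute and a tool call to move; the robot and the scene stay as the last step left them, time stands still between calls to the robot, and variables do not carry over. Pictures are saved under pics/ and viewed, at most 14 in all, crops included, and the job is handed in when it is done.

Besides the shell and the picture viewer there is one more tool, called after "Emit:" as name(argument=value, ...) on one line, values as JSON. drive_tool: Moves the arm, as the interface text tells. Its arguments: {"type":"object","properties":{"steps":{"type":"array"}},"required":["steps"]}

```bash
ls; mkdir -p pics
python3 - <<'E'
from station import r
import cv2,numpy as np
s=r.sense();print(s)
for n in("scene","side","wrist"):
    cv2.imwrite(f"pics/{n}0.png",r.capture(n))
    p=r.camera_params(n);print(n,np.round(p["camera_matrix"],1).tolist(),np.round(p["extrinsics"],4).tolist())
E
```

```text
pics
{'time_s': 0.0, 'joints': array([ 1.48151236e+01,  2.20909132e+01,  3.80835419e-01, -2.91128911e-02,
       -6.84109969e+01, -1.48173650e+01]), 'joint_velocities': array([-0.02591609,  0.01069828, -0.05353984,  0.04787439,  0.01735493,
       -0.01723727]), 'effort': array([ 5.69075401e-04, -3.90661991e+01,  1.87403029e+01,  4.22001421e+00,
        1.09914420e-02, -1.81494070e-04]), 'tcp_pos': array([6.24446471e-01, 7.64654863e-06, 2.40464847e-01]), 'ee_rot': array([[-2.26488498e-04, -9.99997634e-01, -2.16366930e-03],
       [-9.99999971e-01,  2.26669825e-04, -8.35601727e-05],
       [ 8.40504135e-05,  2.16365031e-03, -9.99997656e-01]]), 'wrist_force': array([0.47552492, 0.19431807, 0.90156782]), 'moment': array([-0.0224579 ,  0.0511693 ,  0.02971483]), 'gripper_force': 0.0, 'gripper_width': 0.9925048126399816}
scene [[500.6, 0.0, 317.6], [0.0, 500.6, 242.5], [0.0, 0.0, 1.0]] [[0.5983, 0.8011, 0.017, -0.3498], [0.4637, -0.3289, -0.8227, -0.2213], [-0.6535, 0.5001, -0.5682, 1.2512], [0.0, 0.0, 0.0, 1.0]]
side [[504.6, 0.0, 314.0], [0.0, 504.6, 235.5], [0.0, 0.0, 1.0]] [[-0.9881, -0.1541, 0.0029, 0.5544], [-0.1221, 0.7713, -0.6246, 0.0909], [0.094, -0.6175, -0.7809, 0.8275], [0.0, 0.0, 0.0, 1.0]]
wrist [[432.0, 0.0, 317.4], [0.0, 432.0, 242.0], [0.0, 0.0, 1.0]] [[-1.0, -0.0005, 0.0017, 0.6235], [0.0001, 0.9531, 0.3026, -0.0354], [-0.0018, 0.3026, -0.9531, 0.3929], [0.0, 0.0, 0.0, 1.0]]
```

View pictures.

View pics/scene0.png

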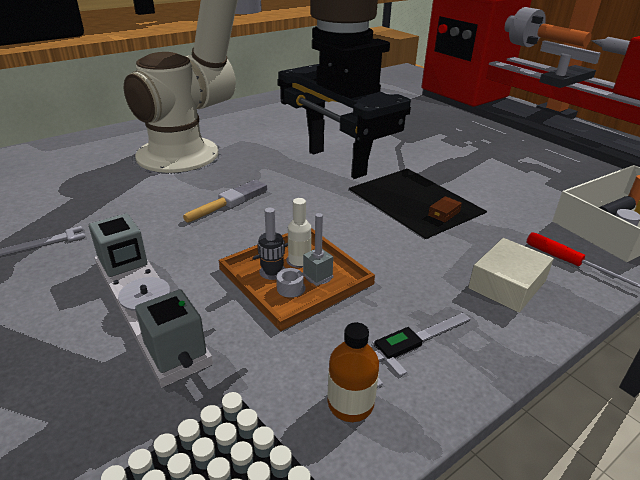

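View pics/side0.png

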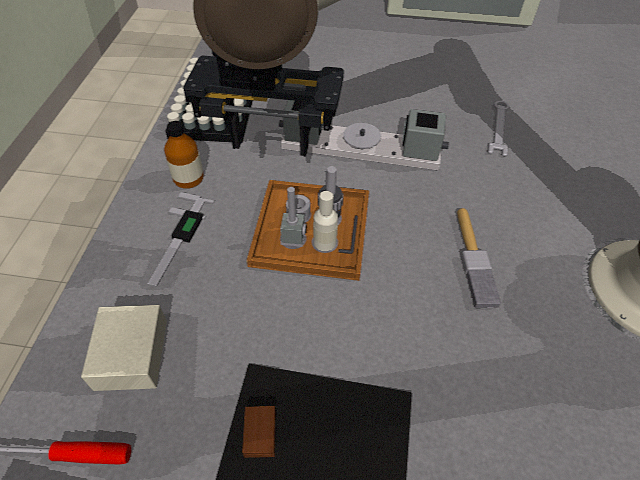

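View pics/wrist0.png

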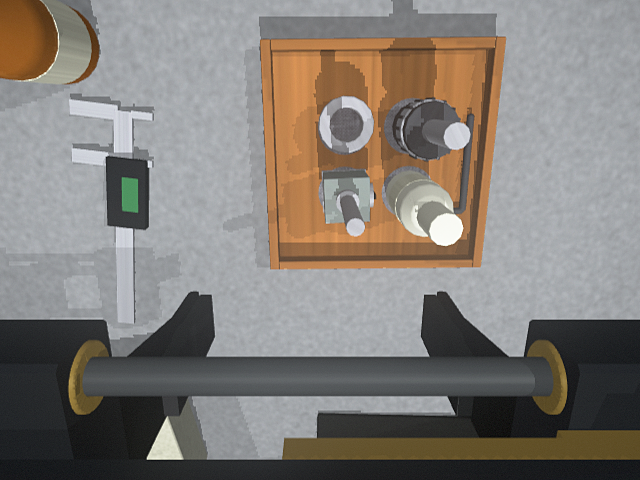

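The tray is ahead on the left with the ring at the rear left (wrist view, 346,124). The chuck shank top is at (457,135), the bottle cap at (446,230) and the magbase post at (355,227). The mat is to the right, with its box at the far part, and the gauge is to the left with its pin at scene (143,289) / side (362,130).

```bash
cat > h.py <<'E'
from station import r
import cv2,numpy as np
P={}
def params(n):
    p=r.camera_params(n);return np.array(p["camera_matrix"]),np.array(p["extrinsics"])
def w(n,u,v,z,p=None):
    K,E=p or params(n);R,t=E[:3,:3],E[:3,3];c=-R.T@t
    d=R.T@np.linalg.inv(K)@np.array([u,v,1.]);return c+d*(z-c[2])/d[2]
def px(n,X,p=None):
    K,E=p or params(n);q=K@(E[:3,:3]@np.array(X)+E[:3,3]);return q[:2]/q[2]
E
python3 - <<'E'
from h import *
L=[("ring","wrist",346,124,.034),("ring","scene",290,277,.034),("chuck","wrist",457,135,.128),("chuck","scene",270,211,.128),("chuck","side",331,169,.128),
("bot","wrist",446,230,.126),("bot","scene",299,202,.126),("bot","side",326,197,.126),("mag","wrist",355,227,.128),("mag","scene",319,216,.128),("mag","side",291,189,.128),
("tray","wrist",262,39,.02),("tray","wrist",505,38,.02),("tray","wrist",481,267,.02),("tray","wrist",271,268,.02),
("mat","scene",349,187,.004),("mat","scene",402,170,.004),("mat","scene",486,211,.004),("mat","scene",428,236,.004),("mat","side",250,365,.004),("mat","side",411,392,.004),
("pin","scene",143,288,.048),("pin","side",362,130,.048),("box","side",246,406,.022),("box","side",274,406,.022),("box","side",274,457,.022),("box","side",244,457,.022),
("boxs","scene",447,203,.022)]
for n,c,u,v,z in L: print(n,c,np.round(w(c,u,v,z)[:2],4))
E
```

```text
ring wrist [ 0.6012 -0.0706]
ring scene [ 0.6057 -0.0716]
chuck wrist [ 0.5432 -0.0683]
chuck scene [ 0.5488 -0.0692]
chuck side [ 0.5442 -0.0683]
bot wrist [ 0.5438 -0.0107]
bot scene [ 0.549  -0.0139]
bot side [ 0.5438 -0.0073]
mag wrist [ 0.6006 -0.0132]
mag scene [ 0.605  -0.0153]
mag side [ 0.6003 -0.0138]
tray wrist [ 0.6662 -0.1331]
tray wrist [ 0.4792 -0.1339]
tray wrist [0.476  0.0544]
tray wrist [0.6653 0.0553]
mat scene [0.3852 0.2361]
mat scene [0.3923 0.3938]
mat scene [0.6292 0.4029]
mat scene [0.6238 0.2344]
mat side [0.6204 0.2301]
mat side [0.3853 0.2343]
pin scene [ 0.5143 -0.2752]
pin side [ 0.5068 -0.2712]
box side [0.6084 0.2962]
box side [0.5709 0.2903]
box side [0.5576 0.3546]
box side [0.5954 0.3606]
boxs scene [0.5792 0.3352]
```

Emit:
drive_tool(steps=[0,0,0,0.006,0.027,0.02,0.55,0,0,0,0.005,0.027,0.02,0.55,0,0,0,0,0.026,0.02,0.55,0,0,0,0,0,0.02,0.55,0,0,0,0,0,0,0.55,0,0,0,0,0,0,0.55])

```text
time_s: 0.65
tcp_pos: [0.545, -0.0111, 0.1613]
ee_rot: [[0.0, -1.0, -0.001], [-1.0, -0.0, -0.001], [0.001, 0.001, -1.0]]
wrist_force: [0.9, -0.1, -0.1]
gripper_width: 0.629
gripper_force: 0.0
```

Run:
```python
from h import *
s=r.sense();print(s["tcp_pos"],s["gripper_width"]);cv2.imwrite("pics/w1.png",r.capture("wrist"))
for X in [(.544,-.011,.126),(.601,-.0135,.128),(.5435,-.068,.128),(.6012,-.0706,.034)]: print(px("wrist",X))
```

```text
[ 0.54495093 -0.01113351  0.16130273] 0.6289289449679413
[320.8385392  299.88868926]
[194.16035947 296.51536126]
[322.58156281 175.5653984 ]
[227.58771553 147.49752941]
```

View pics/w1.png

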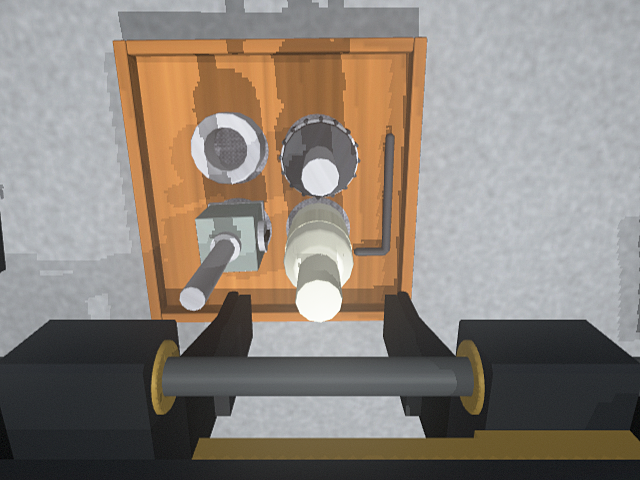

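Emit:
drive_tool(steps=[0,0,0,0,0,0.02,0.55,0,0,0,0,0,0.02,0.55,0,0,0,0,0,0.01,0.55,0,0,0,0,0,0,0.55,0,0,0,0,0,0,0,0,0,0,0,0,0,0,0,0,0,0,0,0,0,0,0,0,0,0,0,0,0,0,0,0,0,0,0,0,0,0,0,0,0,0])

```text
time_s: 1.53
tcp_pos: [0.5452, -0.011, 0.1123]
ee_rot: [[0.0, -1.0, 0.001], [-1.0, -0.0, 0.0], [-0.0, -0.001, -1.0]]
wrist_force: [-0.3, 0.9, 2.7]
gripper_width: 0.244
gripper_force: 30.0
```

Emit:
drive_tool(steps=[0,0,0,0,0,-0.01,0,0,0,0,0,0,-0.02,0,0,0,0,0,0,-0.012,0,0,0,0,-0.005,0,0,0,0,0,0,-0.01,0,0,0,0,0,0,-0.015,0,0,0,0,0,0,-0.02,0.004,0,0,0,0,0,-0.025,0.007,0,0,0,0,0,-0.03,0.009,0,0,0,0,0,-0.03,0.009,0,0])

```text
time_s: 2.37
tcp_pos: [0.5146, 0.1253, 0.1522]
ee_rot: [[-0.001, -1.0, -0.003], [-1.0, 0.001, -0.001], [0.001, 0.003, -1.0]]
wrist_force: [0.6, -0.5, -1.9]
gripper_width: 0.24
gripper_force: 30.0
```

Emit:
drive_tool(steps=[0,0,0,-0.03,0.009,0,0,0,0,0,-0.03,0.009,0,0,0,0,0,-0.03,0.009,0,0,0,0,0,-0.03,0.008,0,0,0,0,0,-0.03,0.007,0,0,0,0,0,-0.03,0.004,0,0,0,0,0,-0.025,0,0,0,0,0,0,-0.019,0,0,0,0,0,0,-0.013,0,0,0,0,0,0,-0.008,0,0,0])

```text
time_s: 3.2
tcp_pos: [0.469, 0.3705, 0.1522]
ee_rot: [[0.001, -1.0, -0.002], [-1.0, -0.001, -0.001], [0.001, 0.002, -1.0]]
wrist_force: [0.6, 0.6, -1.1]
gripper_width: 0.246
gripper_force: 30.0
```

Emit:
drive_tool(steps=[0,0,0,0,0,0.012,0,0,0,0,0,0,0.015,0,0,0,0,0,0,0.009,0,0,0,0,0,0,0.004,0,0,0,0,0,0,0.002,0,0,0,0,0,0,0,0,0,0,0,0,0,0,0])

```text
time_s: 3.78
tcp_pos: [0.4703, 0.3691, 0.1121]
ee_rot: [[-0.0, -1.0, 0.001], [-1.0, 0.0, 0.001], [-0.001, -0.001, -1.0]]
wrist_force: [0.5, 0.8, -0.1]
gripper_width: 0.243
gripper_force: 30.0
```

Emit:
drive_tool(steps=[0,0,0,0,0,0.0015,0,0,0,0,0,0,0,0,0,0,0,0,0,0,0.55,0,0,0,0,0,0,0.55,0,0,0,0,0,0,0.55,0,0,0,0,0,0,0.55,0,0,0,0,0,-0.015,0.55,0,0,0,0,0,-0.03,0.55,0,0,0,0,0,-0.02,0.55,0,0,0,0,0,0,0.55])

```text
time_s: 4.62
tcp_pos: [0.4722, 0.3711, 0.1804]
ee_rot: [[0.001, -1.0, 0.007], [-1.0, -0.001, 0.007], [-0.007, -0.007, -1.0]]
wrist_force: [0.6, 0.1, 1.0]
gripper_width: 0.546
gripper_force: 0.0
```

Emit:
drive_tool(steps=[0,0,0,0.03,-0.01,0,0.45,0,0,0,0.039,-0.013,0,0.45,0,0,0,0.04,-0.013,0,0.45,0,0,0,0.039,-0.013,0,0.45,0,0,0,0.039,-0.013,0,0.45,0,0,0,0.039,-0.013,0,0.45,0,0,0,0.039,-0.013,0,0.45,0,0,0,0.039,-0.013,0,0.45,0,0,0,0.039,-0.013,0,0.45,0,0,0,0.03,-0.01,0,0.45])

```text
time_s: 5.45
tcp_pos: [0.5942, -0.0064, 0.1748]
ee_rot: [[-0.001, -1.0, -0.0], [-1.0, 0.001, -0.0], [0.0, 0.0, -1.0]]
wrist_force: [0.7, 1.2, 0.7]
gripper_width: 0.451
gripper_force: 0.0
```

Emit:
drive_tool(steps=[0,0,0,0.012,-0.004,0,0.45,0,0,0,0,0,0,0.45,0,0,0,0,0,0,0.45])

```text
time_s: 5.7
tcp_pos: [0.5976, -0.016, 0.1746]
ee_rot: [[-0.002, -1.0, -0.001], [-1.0, 0.002, 0.0], [-0.0, 0.001, -1.0]]
wrist_force: [0.2, 0.9, -0.0]
gripper_width: 0.45
gripper_force: 0.0
```

Emit:
drive_tool(steps=[0,0,0,-0.002,-0.004,0.015,0.45,0,0,0,0,0,0.025,0.45,0,0,0,0,0,0.018,0.45,0,0,0,0,0,0.008,0.45,0,0,0,0,0,0,0.45,0,0,0,0,0,0,0,0,0,0,0,0,0,0,0,0,0,0,0,0,0,0,0,0,0,0,0,0,0,0,0,0,0,0,0])

```text
time_s: 6.53
tcp_pos: [0.6022, -0.0135, 0.11]
ee_rot: [[-0.0, -1.0, 0.002], [-1.0, 0.0, 0.0], [-0.0, -0.002, -1.0]]
wrist_force: [-1.4, -0.4, 0.4]
gripper_width: 0.156
gripper_force: 0.4
```

Emit:
drive_tool(steps=[0,0,0,0,0,0,0,0,0,0,0,0,0,0,0,0,0,0,0,-0.01,0,0,0,0,0,0,-0.02,0,0,0,0,0,0,-0.012,0,0,0,0,-0.005,0.002,0,0,0,0,0,-0.01,0.004,0,0,0,0,0,-0.015,0.006,0,0,0,0,0,-0.02,0.008,0,0,0,0,0,-0.025,0.01,0,0])

```text
time_s: 7.37
tcp_pos: [0.5701, 0.0618, 0.1491]
ee_rot: [[-0.002, -1.0, -0.004], [-1.0, 0.002, -0.001], [0.001, 0.004, -1.0]]
wrist_force: [1.0, 0.4, -4.1]
gripper_width: 0.128
gripper_force: 30.0
```

Emit:
drive_tool(steps=[0,0,0,-0.03,0.012,0,0,0,0,0,-0.03,0.012,0,0,0,0,0,-0.03,0.012,0,0,0,0,0,-0.03,0.012,0,0,0,0,0,-0.03,0.012,0,0,0,0,0,-0.03,0.012,0,0,0,0,0,-0.027,0.011,0,0,0,0,0,-0.021,0.009,0,0,0,0,0,-0.015,0.006,0,0,0,0,0,-0.01,0.004,0,0])

```text
time_s: 8.2
tcp_pos: [0.4675, 0.3159, 0.1494]
ee_rot: [[0.002, -1.0, -0.003], [-1.0, -0.002, -0.002], [0.002, 0.003, -1.0]]
wrist_force: [0.4, -0.8, -3.9]
gripper_width: 0.131
gripper_force: 30.0
```

Emit:
drive_tool(steps=[0,0,0,0,0,0.006,0,0,0,0,0,0,0.006,0,0,0,0,0,0,0,0])

```text
time_s: 8.45
tcp_pos: [0.4685, 0.3127, 0.1366]
ee_rot: [[-0.001, -1.0, -0.004], [-1.0, 0.001, -0.004], [0.004, 0.004, -1.0]]
wrist_force: [0.3, -0.2, -4.2]
gripper_width: 0.13
gripper_force: 30.0
```

Emit:
drive_tool(steps=[0,0,0,0,0,0.012,0,0,0,0,0,0,0.009,0,0,0,0,0,0,0.004,0,0,0,0,0,0,0.002,0,0,0,0,0,0,0.001,0,0,0,0,0,0,0,0,0,0,0,0,0,0,0])

```text
time_s: 9.03
tcp_pos: [0.4702, 0.3145, 0.1114]
ee_rot: [[-0.0, -1.0, 0.001], [-1.0, 0.0, 0.0], [-0.001, -0.001, -1.0]]
wrist_force: [0.0, -0.3, -3.3]
gripper_width: 0.128
gripper_force: 30.0
```

Emit:
drive_tool(steps=[0,0,0,0,0,0.002,0,0,0,0,0,0,0.001,0,0,0,0,0,0,0.001,0,0,0,0,0,0,0,0])

```text
time_s: 9.37
tcp_pos: [0.47, 0.3146, 0.1078]
ee_rot: [[0.0, -1.0, 0.001], [-1.0, -0.0, 0.0], [-0.0, -0.001, -1.0]]
wrist_force: [-1.3, 0.3, 0.3]
gripper_width: 0.131
gripper_force: 30.0
```

Emit:
drive_tool(steps=[0,0,0,0,0,0,0.45,0,0,0,0,0,0,0.45,0,0,0,0,0,0,0.45,0,0,0,0,0,0,0.45,0,0,0,0,0,-0.015,0.45,0,0,0,0,0,-0.03,0.45,0,0,0,0,0,-0.02,0.45,0,0,0,0.03,-0.005,0,0.45,0,0,0,0.038,-0.008,0,0.45,0,0,0,0.038,-0.008,0,0.45])

```text
time_s: 10.2
tcp_pos: [0.491, 0.208, 0.1727]
ee_rot: [[0.002, -1.0, 0.001], [-1.0, -0.002, 0.001], [-0.001, -0.001, -1.0]]
wrist_force: [0.7, -0.3, 0.9]
gripper_width: 0.45
gripper_force: 0.0
```

Emit:
drive_tool(steps=[0,0,0,0.038,-0.008,0,0.45,0,0,0,0.038,-0.008,0,0.45,0,0,0,0.038,-0.008,0,0.45,0,0,0,0.038,-0.008,0,0.45,0,0,0,0.038,-0.008,0,0.45,0,0,0,0.038,-0.008,0,0.45,0,0,0,0.03,-0.006,0,0.45,0,0,0,0.018,0,0,0.45,0,0,0,0,0,0,0.45,0,0,0,0,0,0,0.45])

```text
time_s: 11.03
tcp_pos: [0.5448, -0.0685, 0.172]
ee_rot: [[-0.002, -1.0, 0.0], [-1.0, 0.002, 0.0], [-0.0, -0.0, -1.0]]
wrist_force: [-0.2, 0.4, -0.3]
gripper_width: 0.447
gripper_force: 0.0
```

Descend to z≈0.108 and close.

Emit:
drive_tool(steps=[0,0,0,0,0,0.015,0.45,0,0,0,0,0,0.025,0.45,0,0,0,0,0,0.016,0.45,0,0,0,0,0,0.008,0.45,0,0,0,0,0,0,0,0,0,0,0,0,0,0,0,0,0,0,0,0,0,0,0,0,0,0,0,0,0,0,0,0,0,0,0,0,0,0,0,0,0,0])

```text
time_s: 11.87
tcp_pos: [0.5448, -0.0676, 0.1091]
ee_rot: [[0.0, -1.0, 0.001], [-1.0, -0.0, -0.0], [0.0, -0.001, -1.0]]
wrist_force: [-1.9, 1.3, 5.1]
gripper_width: 0.174
gripper_force: 30.3
```

Emit:
drive_tool(steps=[0,0,0,0,0,-0.01,0,0,0,0,0,0,-0.02,0,0,0,0,0,0,-0.012,0,0,0,0,-0.005,0.001,0,0,0,0,0,-0.01,0.002,0,0,0,0,0,-0.015,0.004,0,0,0,0,0,-0.02,0.005,0,0,0,0,0,-0.025,0.006,0,0,0,0,0,-0.03,0.007,0,0,0,0,0,-0.03,0.007,0,0])

```text
time_s: 12.7
tcp_pos: [0.5109, 0.0686, 0.1484]
ee_rot: [[-0.001, -1.0, -0.003], [-1.0, 0.001, -0.001], [0.001, 0.003, -1.0]]
wrist_force: [0.6, 0.7, -3.6]
gripper_width: 0.175
gripper_force: 30.3
```

Emit:
drive_tool(steps=[0,0,0,-0.03,0.007,0,0,0,0,0,-0.03,0.007,0,0,0,0,0,-0.03,0.007,0,0,0,0,0,-0.03,0.007,0,0,0,0,0,-0.025,0.006,0,0,0,0,0,-0.02,0.005,0,0,0,0,0,-0.014,0.003,0,0,0,0,0,-0.008,0.001,0.006,0,0,0,0,-0.005,0,0.01,0,0,0,0,0,0,0.006,0])

```text
time_s: 13.53
tcp_pos: [0.4691, 0.2593, 0.126]
ee_rot: [[0.0, -1.0, -0.002], [-1.0, -0.0, -0.001], [0.001, 0.002, -1.0]]
wrist_force: [-0.3, -0.1, -4.4]
gripper_width: 0.178
gripper_force: 30.3
```

Emit:
drive_tool(steps=[0,0,0,0,0,0,0,0,0,0,0,0,0,0])

```text
time_s: 13.7
tcp_pos: [0.4695, 0.2579, 0.1268]
ee_rot: [[-0.001, -1.0, -0.002], [-1.0, 0.001, -0.002], [0.002, 0.002, -1.0]]
wrist_force: [-0.3, 0.2, -4.7]
gripper_width: 0.177
gripper_force: 30.3
```

Emit:
drive_tool(steps=[0,0,0,0,0,0.009,0,0,0,0,0,0,0.005,0,0,0,0,0,0,0.002,0,0,0,0,0,0,0.001,0,0,0,0,0,0,0.001,0,0,0,0,0,0,0.001,0,0,0,0,0,0,0,0])

```text
time_s: 14.28
tcp_pos: [0.4699, 0.2594, 0.1091]
ee_rot: [[0.0, -1.0, 0.0], [-1.0, -0.0, 0.0], [-0.0, -0.0, -1.0]]
wrist_force: [0.8, 0.1, -4.6]
gripper_width: 0.176
gripper_force: 30.3
```

Emit:
drive_tool(steps=[0,0,0,0,0,0.001,0,0,0,0,0,0,0.001,0,0,0,0,0,0,0,0])

```text
time_s: 14.53
tcp_pos: [0.47, 0.2596, 0.1072]
ee_rot: [[0.0, -1.0, 0.0], [-1.0, -0.0, 0.0], [-0.0, -0.0, -1.0]]
wrist_force: [0.0, -0.6, -3.8]
gripper_width: 0.179
gripper_force: 30.3
```

Emit:
drive_tool(steps=[0,0,0,0,0,0.001,0,0,0,0,0,0,0,0])

```text
time_s: 14.7
tcp_pos: [0.4703, 0.2598, 0.1072]
ee_rot: [[0.001, -1.0, 0.001], [-1.0, -0.001, 0.001], [-0.001, -0.001, -1.0]]
wrist_force: [-2.1, -0.5, 2.7]
gripper_width: 0.176
gripper_force: 30.3
```

Emit:
drive_tool(steps=[0,0,0,0,0,0,0.45,0,0,0,0,0,0,0.45,0,0,0,0,0,0,0.45,0,0,0,0,0,0,0.45,0,0,0,0,0,-0.015,0.45,0,0,0,0,0,-0.03,0.45,0,0,0,0,0,-0.03,0.45,0,0,0,0.03,-0.011,0,0.9,0,0,0,0.036,-0.014,0,0.9,0,0,0,0.036,-0.014,0,0.9])

```text
time_s: 15.53
tcp_pos: [0.5093, 0.1571, 0.1819]
ee_rot: [[0.002, -1.0, 0.002], [-1.0, -0.002, 0.001], [-0.001, -0.002, -1.0]]
wrist_force: [1.2, 0.4, 0.2]
gripper_width: 0.596
gripper_force: 0.0
```

Emit:
drive_tool(steps=[0,0,0,0.036,-0.014,0,0.9,0,0,0,0.036,-0.014,0,0.9,0,0,0,0.036,-0.014,0,0.9,0,0,0,0.036,-0.014,0,0.9,0,0,0,0.036,-0.014,0,0.9,0,0,0,0.032,-0.014,0,0.9,0,0,0,0.016,-0.008,0,0.9,0,0,0,0,0,0,0.9,0,0,0,0,0,0,0.9])

```text
time_s: 16.28
tcp_pos: [0.6009, -0.0716, 0.1804]
ee_rot: [[-0.002, -1.0, -0.001], [-1.0, 0.002, 0.0], [-0.0, 0.001, -1.0]]
wrist_force: [-0.4, 0.2, 0.7]
gripper_width: 0.904
gripper_force: 0.0
```

Run:
```python
from h import *
s=r.sense();print(s["tcp_pos"],s["gripper_width"]);a=r.capture("wrist");b=r.capture("side")
print(px("wrist",(.6006,-.0708,.034)))
cv2.imwrite("pics/c2.png",np.hstack([cv2.resize(a,(400,300)),cv2.resize(b,(400,300))]))
```

```text
[ 0.60086132 -0.07160237  0.18039938] 0.9039707426179312
[316.12627619 231.05227437]
```

View pics/c2.png

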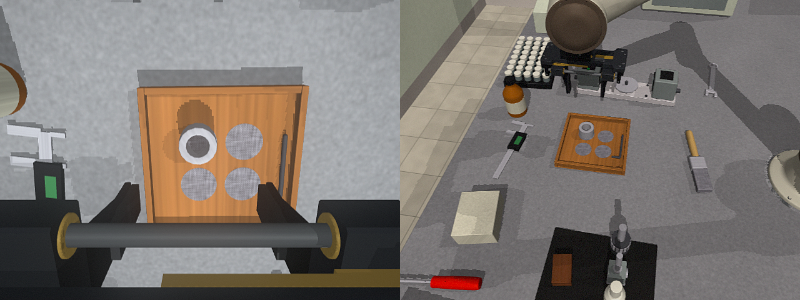

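Emit:
drive_tool(steps=[0,0,0,-0.001,0,0.02,0.7,0,0,0,0,0,0.03,0.7,0,0,0,0,0,0.03,0.7,0,0,0,0,0,0.03,0.7,0,0,0,0,0,0.02,0.7,0,0,0,0,0,0.01,0.7,0,0,0,0,0,0.005,0.7,0,0,0,0,0,0,0.7,0,0,0,0,0,0,0.7])

```text
time_s: 17.13
tcp_pos: [0.6018, -0.069, 0.0373]
ee_rot: [[0.001, -1.0, 0.002], [-1.0, -0.001, -0.0], [0.0, -0.002, -1.0]]
wrist_force: [-0.4, 0.2, 0.3]
gripper_width: 0.698
gripper_force: 0.0
```

Emit:
drive_tool(steps=[0,0,0,0.001,0,0.004,0.7,0,0,0,0,0,0,0,0,0,0,0,0,0,0,0,0,0,0,0,0,0,0,0,0,0,0,0,0,0,0,0,0,0,0,0,0,0,0,0,0,0,0,0,0,0,0,0,0,0])

```text
time_s: 17.8
tcp_pos: [0.6012, -0.0706, 0.0326]
ee_rot: [[0.0, -1.0, 0.001], [-1.0, -0.0, -0.0], [0.0, -0.001, -1.0]]
wrist_force: [-0.4, -0.2, 2.3]
gripper_width: 0.492
gripper_force: 30.0
```

Emit:
drive_tool(steps=[0,0,0,0,0,-0.01,0,0,0,0,0,0,-0.02,0,0,0,0,0,0,-0.03,0,0,0,0,0.005,0.003,-0.03,0,0,0,0,0.01,0.008,-0.025,0,0,0,0,0.018,0.013,-0.015,0,0,0,0,0.024,0.018,0,0,0,0,0,0.024,0.018,0,0,0,0,0,0.024,0.018,0,0,0,0,0,0.015,0.01,0,0])

```text
time_s: 18.63
tcp_pos: [0.51, -0.1919, 0.162]
ee_rot: [[-0.002, -1.0, -0.002], [-1.0, 0.002, 0.001], [-0.001, 0.002, -1.0]]
wrist_force: [-0.0, -0.8, -1.9]
gripper_width: 0.496
gripper_force: 30.0
```

Emit:
drive_tool(steps=[0,0,0,0.01,0.005,0,0,0,0,0,0,0,0,0,0,0,0,0,0,0,0])

```text
time_s: 18.88
tcp_pos: [0.5079, -0.2008, 0.1621]
ee_rot: [[-0.001, -1.0, 0.0], [-1.0, 0.001, 0.0], [-0.0, -0.0, -1.0]]
wrist_force: [-0.2, 0.2, -1.3]
gripper_width: 0.492
gripper_force: 30.0
```

Run:
```python
from h import *
s=r.sense();print(s["tcp_pos"],s["gripper_width"]);p=params("wrist");np.savez("p3.npz",K=p[0],E=p[1]);cv2.imwrite("pics/w3.png",r.capture("wrist"))
print(px("wrist",(.507,-.272,.048)))
```

```text
[ 0.50787816 -0.20076378  0.16205435] 0.49209219623166045
[318.61498678 128.75333064]
```

View pics/w3.png

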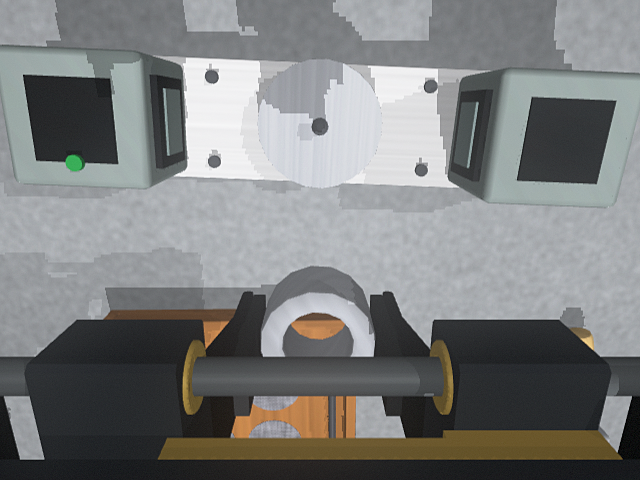

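Emit:
drive_tool(steps=[0,0,0,0.008,0.0015,0,0,0,0,0,0.016,0,0,0,0,0,0,0.02,0,0,0,0,0,0,0.016,0,0,0,0,0,0,0.008,0,0.005,0,0,0,0,0.0042,0,0.015,0,0,0,0,0,0,0.02,0,0,0,0,0,0,0.015,0,0,0,0,0,0,0.01,0,0,0,0,0,0,0,0])

```text
time_s: 19.77
tcp_pos: [0.505, -0.2719, 0.0942]
ee_rot: [[0.0, -1.0, -0.005], [-1.0, -0.0, 0.002], [-0.002, 0.005, -1.0]]
wrist_force: [-0.3, 0.7, -2.2]
gripper_width: 0.489
gripper_force: 30.0
```

Emit:
drive_tool(steps=[0,0,0,0,0,0,0,0,0,0,0,0,0,0])

```text
time_s: 19.93
tcp_pos: [0.5073, -0.2728, 0.0979]
ee_rot: [[0.001, -1.0, 0.002], [-1.0, -0.001, -0.001], [0.001, -0.002, -1.0]]
wrist_force: [0.1, -0.9, -1.9]
gripper_width: 0.497
gripper_force: 30.0
```

Run:
```python
from h import *
s=r.sense();print(s["tcp_pos"],s["gripper_width"]);a=r.capture("scene");b=r.capture("wrist")
print(px("scene",(.5064,-.273,.048)))
cv2.imwrite("pics/c4.png",np.hstack([cv2.resize(a[230:350,60:220],(400,300)),cv2.resize(b,(400,300))]))
```

```text
[ 0.50729938 -0.27282144  0.09786993] 0.4965087222851715
[142.46412723 284.72351829]
```

View pics/c4.png

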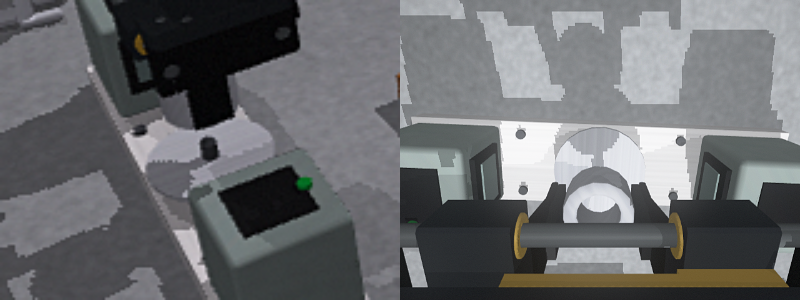

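Emit:
drive_tool(steps=[0,0,0,0,0,0.006,0,0,0,0,0,0,0.008,0,0,0,0,0,0,0.008,0,0,0,0,0,0,0.006,0,0,0,0,0,0,0.004,0,0,0,0,0,0,0.002,0,0,0,0,0,0,0.001,0,0,0,0,0,0,0,0])

```text
time_s: 20.7
tcp_pos: [0.5063, -0.2728, 0.0618]
ee_rot: [[-0.0, -1.0, -0.0], [-1.0, 0.0, 0.0], [-0.0, 0.0, -1.0]]
wrist_force: [-0.4, -0.1, -1.7]
gripper_width: 0.493
gripper_force: 30.0
```

Emit:
drive_tool(steps=[0,0,0,0,0,0.001,0,0,0,0,0,0,0.0005,0,0,0,0,0,0,0,0])

```text
time_s: 20.95
tcp_pos: [0.5064, -0.2728, 0.0607]
ee_rot: [[-0.0, -1.0, 0.0], [-1.0, 0.0, -0.0], [0.0, -0.0, -1.0]]
wrist_force: [-0.3, 0.6, -1.1]
gripper_width: 0.494
gripper_force: 30.0
```

Emit:
drive_tool(steps=[0,0,0,0,0,0.001,0,0,0,0,0,0,0,0])

```text
time_s: 21.12
tcp_pos: [0.5065, -0.2729, 0.0606]
ee_rot: [[0.0, -1.0, 0.001], [-1.0, -0.0, -0.0], [0.0, -0.001, -1.0]]
wrist_force: [-1.0, 1.6, 4.5]
gripper_width: 0.492
gripper_force: 30.0
```

Emit:
drive_tool(steps=[0,0,0,0,0,0,0.75,0,0,0,0,0,0,0.75,0,0,0,0,0,0,0.75,0,0,0,0,0,0,0.75,0,0,0,0,0,-0.015,0.75,0,0,0,0,0,-0.03,0.75,0,0,0,0,0,-0.035,0.75,0,0,0,0,0,-0.035,0.75,0,0,0,-0.02,0,0,0.75,0,0,0,-0.035,0.005,0,0.75])

```text
time_s: 21.95
tcp_pos: [0.5037, -0.2194, 0.1771]
ee_rot: [[-0.003, -1.0, 0.007], [-1.0, 0.003, -0.002], [0.002, -0.007, -1.0]]
wrist_force: [0.7, 1.0, -1.6]
gripper_width: 0.747
gripper_force: 0.0
```

Run:
```python
from h import *
s=r.sense();print(s["tcp_pos"],s["gripper_width"]);a=r.capture("scene");b=r.capture("wrist")
cv2.imwrite("pics/c5.png",np.hstack([cv2.resize(a[150:330,60:300],(400,300)),cv2.resize(b,(400,300))]))
```

```text
[ 0.50371614 -0.21942808  0.17709052] 0.7466083999704369
```

View pics/c5.png

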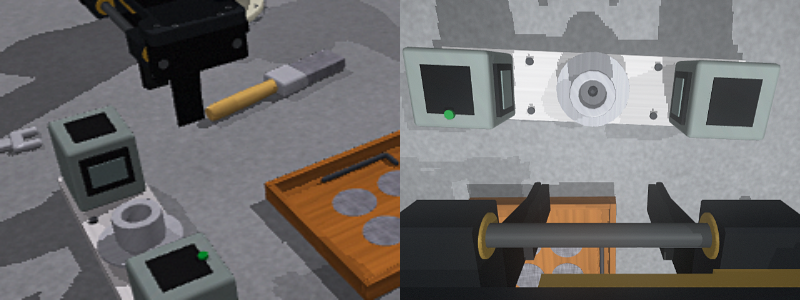

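The ring sits flat around the pin. Next I'll return the chuck.

Emit:
drive_tool(steps=[0,0,0,-0.04,0.003,0,0.45,0,0,0,-0.04,0.003,0,0.45,0,0,0,-0.04,0.003,0,0.45,0,0,0,-0.04,0.003,0,0.45,0,0,0,-0.04,0.003,0,0.45,0,0,0,-0.04,0.003,0,0.45,0,0,0,-0.04,0.003,0,0.45,0,0,0,-0.04,0.003,0,0.45,0,0,0,-0.04,0.003,0,0.45,0,0,0,-0.04,0.003,0,0.45])

```text
time_s: 22.88
tcp_pos: [0.471, 0.184, 0.1745]
ee_rot: [[0.0, -1.0, 0.0], [-1.0, -0.0, -0.0], [0.0, -0.0, -1.0]]
wrist_force: [0.7, -0.2, -0.6]
gripper_width: 0.446
gripper_force: 0.0
```

Emit:
drive_tool(steps=[0,0,0,-0.035,0.003,0,0.45,0,0,0,-0.015,0.001,0,0.45,0,0,0,0,0,0,0.45,0,0,0,0,0,0,0.45])

```text
time_s: 23.22
tcp_pos: [0.4671, 0.2323, 0.174]
ee_rot: [[0.001, -1.0, -0.001], [-1.0, -0.001, -0.001], [0.001, 0.001, -1.0]]
wrist_force: [-0.8, -0.7, 0.1]
gripper_width: 0.449
gripper_force: 0.0
```

Emit:
drive_tool(steps=[0,0,0,-0.018,-0.003,0,0.45,0,0,0,-0.0095,0,0,0.45,0,0,0,0,0,0,0.45,0,0,0,0,0,0.015,0.45,0,0,0,0,0,0.025,0.45,0,0,0,0,0,0.015,0.45,0,0,0,0,0,0.01,0.45,0,0,0,0,0,0,0.45,0,0,0,0,0,0,0.45])

```text
time_s: 23.97
tcp_pos: [0.4706, 0.259, 0.1096]
ee_rot: [[-0.001, -1.0, -0.0], [-1.0, 0.001, -0.001], [0.001, 0.0, -1.0]]
wrist_force: [-0.4, -0.2, 1.1]
gripper_width: 0.451
gripper_force: 0.0
```

Emit:
drive_tool(steps=[0,0,0,0,0,0.001,0.45,0,0,0,0,0,0,0,0,0,0,0,0,0,0,0,0,0,0,0,0,0,0,0,0,0,0,0,0,0,0,0,0,0,0,0,0,0,0,0,0,0,0,0,0,0,0,0,0,0])

```text
time_s: 24.63
tcp_pos: [0.4702, 0.2598, 0.1089]
ee_rot: [[0.0, -1.0, -0.0], [-1.0, -0.0, 0.0], [-0.0, 0.0, -1.0]]
wrist_force: [-1.7, 0.8, 3.0]
gripper_width: 0.173
gripper_force: 30.0
```

Emit:
drive_tool(steps=[0,0,0,0,0,-0.01,0,0,0,0,0,0,-0.02,0,0,0,0,0,0,-0.014,0,0,0,0,0.005,-0.001,0,0,0,0,0,0.01,-0.002,0,0,0,0,0,0.015,-0.004,0,0,0,0,0,0.02,-0.005,0,0,0,0,0,0.025,-0.006,0,0,0,0,0,0.03,-0.007,0,0,0,0,0,0.03,-0.007,0,0])

```text
time_s: 25.47
tcp_pos: [0.501, 0.1223, 0.1507]
ee_rot: [[-0.0, -1.0, -0.004], [-1.0, 0.0, -0.002], [0.002, 0.004, -1.0]]
wrist_force: [0.7, -0.2, -5.7]
gripper_width: 0.173
gripper_force: 30.0
```

Emit:
drive_tool(steps=[0,0,0,0.03,-0.007,0,0,0,0,0,0.03,-0.007,0,0,0,0,0,0.03,-0.007,0,0,0,0,0,0.03,-0.007,0,0,0,0,0,0.025,-0.006,0,0,0,0,0,0.02,-0.005,0,0,0,0,0,0.014,-0.003,0,0,0,0,0,0.008,-0.001,0,0,0,0,0,0.005,0,0,0,0,0,0,0,0,0,0])

```text
time_s: 26.3
tcp_pos: [0.5442, -0.0683, 0.1514]
ee_rot: [[-0.002, -1.0, -0.003], [-1.0, 0.002, -0.0], [0.0, 0.003, -1.0]]
wrist_force: [-0.3, 0.8, -4.8]
gripper_width: 0.173
gripper_force: 30.0
```

Emit:
drive_tool(steps=[0,0,0,0,0,0,0,0,0,0,0,0,0,0])

```text
time_s: 26.47
tcp_pos: [0.545, -0.0666, 0.1523]
ee_rot: [[0.001, -1.0, -0.001], [-1.0, -0.001, 0.0], [-0.0, 0.001, -1.0]]
wrist_force: [0.3, 0.1, -3.5]
gripper_width: 0.18
gripper_force: 30.0
```

Emit:
drive_tool(steps=[0,0,0,0.0007,0,0.01,0,0,0,0,0,0,0.014,0,0,0,0,0,0,0.009,0,0,0,0,0,0,0.004,0,0,0,0,0,0,0.002,0,0,0,0,0,0,0.001,0,0,0,0,0,0,0,0,0,0,0,0,0,0,0])

```text
time_s: 27.13
tcp_pos: [0.5458, -0.0679, 0.1131]
ee_rot: [[0.0, -1.0, 0.001], [-1.0, -0.0, 0.0], [-0.0, -0.001, -1.0]]
wrist_force: [0.2, 0.2, -4.3]
gripper_width: 0.175
gripper_force: 30.0
```

Emit:
drive_tool(steps=[0,0,0,0,0.0008,0.001,0,0,0,0,0,0,0.001,0,0,0,0,0,0,0,0])

```text
time_s: 27.38
tcp_pos: [0.5447, -0.0681, 0.1109]
ee_rot: [[0.0, -1.0, 0.001], [-1.0, -0.0, -0.0], [0.0, -0.001, -1.0]]
wrist_force: [0.2, 0.5, -2.4]
gripper_width: 0.177
gripper_force: 30.0
```

Emit:
drive_tool(steps=[0,0,0,0,0,0.0007,0,0,0,0,0,0,0,0,0,0,0,0,0,0,0.45,0,0,0,0,0,0,0.45,0,0,0,0,0,0,0.45,0,0,0,0,0,0,0.45,0,0,0,0,0,-0.015,0.45,0,0,0,0,0,-0.03,0.45,0,0,0,0,0,-0.02,0.45,0,0,0,-0.03,0.005,0,0.45])

```text
time_s: 28.22
tcp_pos: [0.5431, -0.0402, 0.1795]
ee_rot: [[-0.003, -1.0, 0.01], [-1.0, 0.003, -0.0], [0.0, -0.01, -1.0]]
wrist_force: [0.4, 1.3, 0.5]
gripper_width: 0.451
gripper_force: 0.0
```

Emit:
drive_tool(steps=[0,0,0,-0.038,0.008,0,0.45,0,0,0,-0.038,0.008,0,0.45,0,0,0,-0.038,0.008,0,0.45,0,0,0,-0.038,0.008,0,0.45,0,0,0,-0.038,0.008,0,0.45,0,0,0,-0.038,0.008,0,0.45,0,0,0,-0.038,0.008,0,0.45,0,0,0,-0.038,0.008,0,0.45,0,0,0,-0.03,0.006,0,0.45,0,0,0,-0.018,0,0,0.45])

```text
time_s: 29.05
tcp_pos: [0.4686, 0.3172, 0.1749]
ee_rot: [[0.003, -1.0, 0.001], [-1.0, -0.003, 0.001], [-0.001, -0.001, -1.0]]
wrist_force: [0.9, -0.4, -0.3]
gripper_width: 0.45
gripper_force: 0.0
```

Emit:
drive_tool(steps=[0,0,0,0,0,0,0.45,0,0,0,0,0,0,0.45])

```text
time_s: 29.22
tcp_pos: [0.4695, 0.3145, 0.1745]
ee_rot: [[0.001, -1.0, -0.001], [-1.0, -0.001, -0.001], [0.001, 0.001, -1.0]]
wrist_force: [-0.0, -0.3, -0.9]
gripper_width: 0.45
gripper_force: 0.0
```

Emit:
drive_tool(steps=[0,0,0,0,0,0.015,0.45,0,0,0,0,0,0.025,0.45,0,0,0,0,0,0.016,0.45,0,0,0,0,0,0.01,0.45,0,0,0,0,0,0,0.45,0,0,0,0,0,0,0,0,0,0,0,0,0,0,0,0,0,0,0,0,0,0,0,0,0,0,0,0,0,0,0,0,0,0,0])

```text
time_s: 30.05
tcp_pos: [0.4698, 0.3143, 0.1097]
ee_rot: [[0.0, -1.0, 0.001], [-1.0, -0.0, 0.001], [-0.001, -0.001, -1.0]]
wrist_force: [-0.1, 0.7, -0.2]
gripper_width: 0.16
gripper_force: 0.0
```

Emit:
drive_tool(steps=[0,0,0,0,0,0,0,0,0,0,0,0,0,0])

```text
time_s: 30.22
tcp_pos: [0.4697, 0.3143, 0.1096]
ee_rot: [[0.0, -1.0, 0.001], [-1.0, -0.0, 0.001], [-0.001, -0.001, -1.0]]
wrist_force: [-0.5, -0.6, 2.8]
gripper_width: 0.128
gripper_force: 30.0
```

Emit:
drive_tool(steps=[0,0,0,0,0,-0.01,0,0,0,0,0,0,-0.02,0,0,0,0,0,0,-0.014,0,0,0,0,0.005,-0.002,0,0,0,0,0,0.01,-0.004,0,0,0,0,0,0.015,-0.006,0,0,0,0,0,0.02,-0.008,0,0,0,0,0,0.025,-0.01,0,0,0,0,0,0.03,-0.012,0,0,0,0,0,0.03,-0.012,0,0])

```text
time_s: 31.05
tcp_pos: [0.5225, 0.1765, 0.1509]
ee_rot: [[0.0, -1.0, -0.004], [-1.0, -0.0, -0.002], [0.002, 0.004, -1.0]]
wrist_force: [1.0, -0.0, -4.0]
gripper_width: 0.126
gripper_force: 30.0
```

Emit:
drive_tool(steps=[0,0,0,0.03,-0.012,0,0,0,0,0,0.03,-0.012,0,0,0,0,0,0.03,-0.012,0,0,0,0,0,0.03,-0.012,0,0,0,0,0,0.026,-0.011,0,0,0,0,0,0.02,-0.009,0,0,0,0,0,0.014,-0.006,0,0,0,0,0,0.008,-0.003,0,0,0,0,0,0.005,-0.001,0,0,0,0,0,0,0,0,0])

```text
time_s: 31.88
tcp_pos: [0.6006, -0.0151, 0.1516]
ee_rot: [[-0.002, -1.0, -0.003], [-1.0, 0.002, -0.0], [0.0, 0.003, -1.0]]
wrist_force: [0.6, 0.7, -4.1]
gripper_width: 0.125
gripper_force: 30.0
```

Emit:
drive_tool(steps=[0,0,0,0,0,0,0,0,0,0,0,0,0,0,0,0,0,0,0,0,0])

```text
time_s: 32.13
tcp_pos: [0.6013, -0.0131, 0.1529]
ee_rot: [[0.001, -1.0, -0.0], [-1.0, -0.001, 0.0], [-0.0, 0.0, -1.0]]
wrist_force: [0.2, -0.3, -4.6]
gripper_width: 0.124
gripper_force: 30.0
```

Emit:
drive_tool(steps=[0,0,0,0.0004,0,0.01,0,0,0,0,0,0,0.014,0,0,0,0,0,0,0.009,0,0,0,0,0,0,0.004,0,0,0,0,0,0,0.002,0,0,0,0,0,0,0.001,0,0,0,0,0,0,0,0,0,0,0,0,0,0,0])

```text
time_s: 32.8
tcp_pos: [0.602, -0.0143, 0.1134]
ee_rot: [[0.0, -1.0, 0.001], [-1.0, -0.0, 0.0], [-0.0, -0.001, -1.0]]
wrist_force: [-0.8, -0.1, -4.7]
gripper_width: 0.129
gripper_force: 30.0
```

Emit:
drive_tool(steps=[0,0,0,0,0,0.001,0,0,0,0,0,0,0,0,0,0,0,0,0,0,0])

```text
time_s: 33.05
tcp_pos: [0.6016, -0.0144, 0.1121]
ee_rot: [[0.0, -1.0, 0.0], [-1.0, -0.0, 0.0], [-0.0, -0.0, -1.0]]
wrist_force: [0.3, 0.7, -3.6]
gripper_width: 0.125
gripper_force: 30.0
```

Emit:
drive_tool(steps=[0,0,0,0,0,0.001,0,0,0,0,0,0,0,0,0,0,0,0,0,0,0.45,0,0,0,0,0,0,0.45,0,0,0,0,0,0,0.45,0,0,0,0,0,0,0.45,0,0,0,0,0,-0.015,0.45,0,0,0,0,0,-0.03,0.45,0,0,0,0,0,-0.02,0.45,0,0,0,-0.03,0.011,0,0.55])

```text
time_s: 33.88
tcp_pos: [0.5948, 0.0133, 0.181]
ee_rot: [[-0.003, -1.0, 0.011], [-1.0, 0.003, 0.0], [-0.0, -0.011, -1.0]]
wrist_force: [2.0, 2.0, 0.7]
gripper_width: 0.474
gripper_force: 0.0
```

Emit:
drive_tool(steps=[0,0,0,-0.038,0.013,0,0.55,0,0,0,-0.038,0.013,0,0.55,0,0,0,-0.038,0.013,0,0.55,0,0,0,-0.038,0.013,0,0.55,0,0,0,-0.038,0.013,0,0.55,0,0,0,-0.038,0.013,0,0.55,0,0,0,-0.038,0.013,0,0.55,0,0,0,-0.038,0.013,0,0.55,0,0,0,-0.032,0.01,0,0.55,0,0,0,-0.018,0.006,0,0.55])

```text
time_s: 34.72
tcp_pos: [0.4695, 0.3732, 0.1761]
ee_rot: [[0.003, -1.0, 0.001], [-1.0, -0.003, 0.001], [-0.001, -0.001, -1.0]]
wrist_force: [0.0, 0.7, -0.2]
gripper_width: 0.555
gripper_force: 0.0
```

Emit:
drive_tool(steps=[0,0,0,0,0,0,0.55,0,0,0,0,0,0,0.55])

```text
time_s: 34.88
tcp_pos: [0.47, 0.3705, 0.1757]
ee_rot: [[0.002, -1.0, -0.0], [-1.0, -0.002, -0.0], [0.0, 0.0, -1.0]]
wrist_force: [0.4, 0.3, 0.4]
gripper_width: 0.55
gripper_force: 0.0
```

Emit:
drive_tool(steps=[0,0,0,0,0,0.015,0.55,0,0,0,0,0,0.025,0.55,0,0,0,0,0,0.015,0.55,0,0,0,0,0,0.01,0.55,0,0,0,0,0,0,0.55,0,0,0,0,0,0,0,0,0,0,0,0,0,0,0,0,0,0,0,0,0,0,0,0,0,0,0,0,0,0,0,0,0,0,0])

```text
time_s: 35.72
tcp_pos: [0.4708, 0.3699, 0.1117]
ee_rot: [[0.0, -1.0, 0.001], [-1.0, -0.0, 0.001], [-0.001, -0.001, -1.0]]
wrist_force: [0.2, 0.7, -0.3]
gripper_width: 0.252
gripper_force: 0.2
```

Emit:
drive_tool(steps=[0,0,0,0,0,0,0,0,0,0,0,0,0,0])

```text
time_s: 35.88
tcp_pos: [0.4706, 0.3699, 0.1116]
ee_rot: [[0.0, -1.0, 0.001], [-1.0, -0.0, 0.001], [-0.001, -0.001, -1.0]]
wrist_force: [-1.7, 0.1, 3.8]
gripper_width: 0.245
gripper_force: 30.0
```

Emit:
drive_tool(steps=[0,0,0,0,0,-0.01,0,0,0,0,0,0,-0.02,0,0,0,0,0,0,-0.014,0,0,0,0,0.005,0,0,0,0,0,0,0.01,-0.002,0,0,0,0,0,0.015,-0.004,0,0,0,0,0,0.02,-0.006,0,0,0,0,0,0.025,-0.008,0,0,0,0,0,0.03,-0.009,0,0,0,0,0,0.03,-0.009,0,0])

```text
time_s: 36.72
tcp_pos: [0.5078, 0.2316, 0.1534]
ee_rot: [[-0.0, -1.0, -0.003], [-1.0, 0.0, -0.002], [0.002, 0.003, -1.0]]
wrist_force: [1.3, 0.5, -2.3]
gripper_width: 0.244
gripper_force: 30.0
```

Emit:
drive_tool(steps=[0,0,0,0.03,-0.009,0,0,0,0,0,0.03,-0.009,0,0,0,0,0,0.03,-0.009,0,0,0,0,0,0.03,-0.007,0,0,0,0,0,0.03,-0.003,0,0,0,0,0,0.03,0,0,0,0,0,0,0.026,0,0,0,0,0,0,0.02,0,0,0,0,0,0,0.013,0,0,0,0,0,0,0.007,0,0,0])

```text
time_s: 37.55
tcp_pos: [0.5442, -0.014, 0.1538]
ee_rot: [[-0.003, -1.0, -0.003], [-1.0, 0.003, -0.001], [0.001, 0.003, -1.0]]
wrist_force: [0.7, 0.3, -1.9]
gripper_width: 0.244
gripper_force: 30.0
```

Emit:
drive_tool(steps=[0,0,0,0,0,0,0,0,0,0,0,0,0,0,0,0,0,0,0,0,0])

```text
time_s: 37.8
tcp_pos: [0.5456, -0.0107, 0.1547]
ee_rot: [[0.001, -1.0, -0.0], [-1.0, -0.001, 0.0], [-0.0, 0.0, -1.0]]
wrist_force: [-0.3, -0.0, -1.7]
gripper_width: 0.243
gripper_force: 30.0
```

Emit:
drive_tool(steps=[0,0,0,0,0,0.01,0,0,0,0,0,0,0.014,0,0,0,0,0,0,0.009,0,0,0,0,0,0,0.004,0,0,0,0,0,0,0.002,0,0,0,0,0,0,0.001,0,0,0,0,0,0,0.001,0,0,0,0,0,0,0,0,0,0,0,0,0,0,0])

```text
time_s: 38.55
tcp_pos: [0.5458, -0.0114, 0.1143]
ee_rot: [[0.0, -1.0, 0.001], [-1.0, -0.0, 0.0], [-0.0, -0.001, -1.0]]
wrist_force: [0.2, 0.3, -1.1]
gripper_width: 0.244
gripper_force: 30.0
```

Emit:
drive_tool(steps=[0,0,0,0,0,0.001,0,0,0,0,0,0,0,0,0,0,0,0,0,0,0.5,0,0,0,0,0,0,0.5,0,0,0,0,0,0,0.5,0,0,0,0,0,0,0.5,0,0,0,0,0,-0.015,0.5,0,0,0,0,0,-0.03,0.5,0,0,0,0,0,-0.035,0.5,0,0,0,0,0,-0.02,0.5])

```text
time_s: 39.38
tcp_pos: [0.5469, -0.0114, 0.2164]
ee_rot: [[0.001, -1.0, 0.005], [-1.0, -0.001, -0.0], [0.0, -0.005, -1.0]]
wrist_force: [0.6, -0.1, -0.1]
gripper_width: 0.498
gripper_force: 0.0
```

Emit:
drive_tool(steps=[0,0,0,0,-0.027,-0.02,0.5,0,0,0,-0.006,-0.027,-0.01,0.5,0,0,0,-0.005,-0.026,0,0.5,0,0,0,0,0,0,0.5,0,0,0,0,0,0,0.5,0,0,0,0,0,0,0.5])

```text
time_s: 39.88
tcp_pos: [0.6248, -0.0005, 0.242]
ee_rot: [[-0.0, -1.0, -0.002], [-1.0, 0.0, -0.0], [0.0, 0.002, -1.0]]
wrist_force: [0.1, 0.0, 0.2]
gripper_width: 0.5
gripper_force: 0.0
```

Run:
```python
from h import *
s=r.sense();print(s["tcp_pos"]);
for X in [(.545,-.011,.126),(.6015,-.0137,.128),(.5447,-.0674,.128)]: print([np.round(px(c,X)) for c in("wrist","scene","side")])
cv2.imwrite("pics/w6.png",r.capture("wrist"));cv2.imwrite("pics/s6.png",r.capture("scene"))
```

```text
[ 6.24760756e-01 -5.17463132e-04  2.41971332e-01]
[array([444., 230.]), array([299., 200.]), array([326., 195.])]
[array([354., 227.]), array([318., 215.]), array([290., 189.])]
[array([454., 137.]), array([270., 210.]), array([331., 169.])]
```

View pics/w6.png

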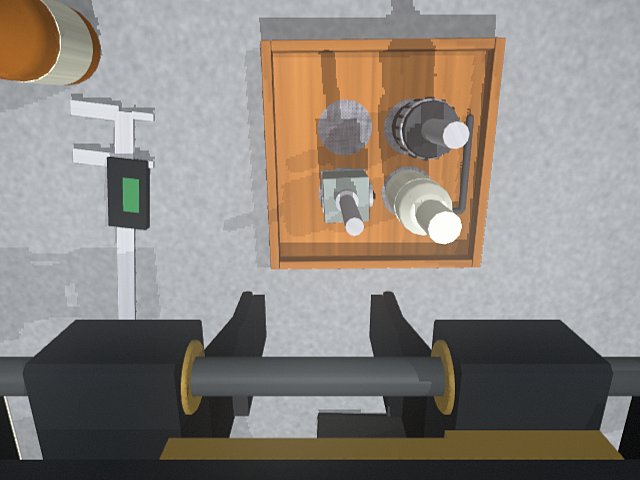

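View pics/s6.png

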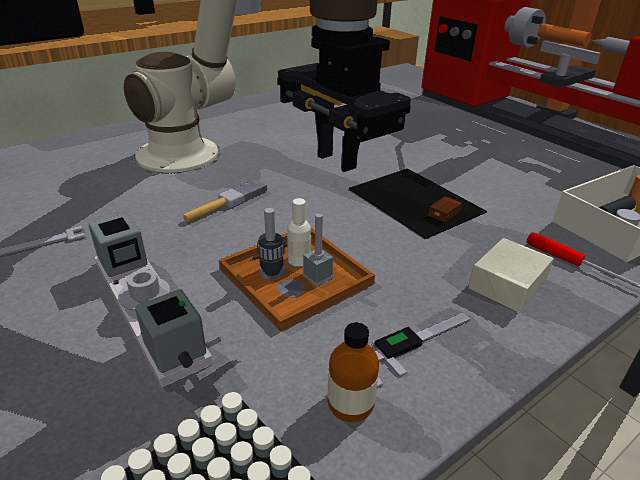

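From almost the same viewpoint as the first picture, the chuck (456,135), bottle (445,227) and magbase (354,227) tops are back within 1–3 px, which is about 1 mm. The ring is flat on the stage and the hex key and box haven't moved.

```bash
python3 -c "
from station import r
print(r.finish_job())"
```

```text
the job is handed in; nothing more can be done
None
```

The job is handed in at about 40 s of the 141 s allowed: in the last pictures the ring lies flat over the micrometer's pin, the bottle, chuck and magnetic base stand on their own pads within about 1 mm of where they started, and the box and hex key look unmoved; no verdict was returned.

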